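# Complete the scent row and show the gift case

## Robot

A 7-joint arm with a two-finger parallel gripper is mounted at the origin on the work surface. World frame = base frame: x ahead of the robot, y to its left, z up, the work surface at z = 0. Lengths are in mm, angles in rad, forces in N, time in s.
With the tool pointing down it reaches from about 350 to 900 mm from the base axis. Payload 8.1 kg.
Tool frame: the origin (TCP) lies on the centre line of the jaws, within the pads' length; the fingertips stand 14 mm ahead of it and the grasp point (between the pads) lies 5 mm behind it; z points along the fingers, y is the line along which they close (so a half turn about z gives the same grasp; the last joint's range is limited). The gripper opens to 85 mm and grips with 20 to 120 N. Pads are 22 mm wide; open, the fingers measure 114 mm over their backs; the gripper's body (76 mm by 85 mm) begins 54 mm behind the grasp point. The pads swing forward as they close: fully open they stand 13 mm farther back than shut.
Start: joints at [-1.433, 0.434, 0.025, 1.573, -0.012, 1.134, -0.075], TCP at [149.076, 606.974, 245.323] pointing down, gripper open.
Joint ranges: [-2.62, 2.62], [-0.44, 2.09], [-1.27, 1.32], [0.08, 2.57], [-1.32, 4.46], [0.12, 2], [-2.74, 2.74]. Speed limits (rad/s): [2.22, 2.22, 3.01, 3.01, 3.14, 3.14, 3.14].

## Interface

Orientations are given as a unit quaternion [w, x, y, z].
In Python, from workcell import read_state, grab_frame, sign_off gives the robot as it stands.
- The arm moves only by the tool carry_out, never from a script. Its argument "series" is a list of rows, each an object with "slide": the shift along the tool's x, y, z scaled (see below), a list of three; "angular": the turn, a rotation vector about the tool's x, y, z scaled (see below), a list of three; "jaw": the opening, from 0 (shut) to 1 (fully open). A call has 1 to 12 rows; each row shifts and turns the commanded pose from where the row before left it, along the tool's axes as they then stand; what a row does not reach is not made up. The controller multiplies each number of a shift by 250 mm and each number of a turn by 180 degrees. A row lasts 1/10 s, in which the tool goes at most 50 mm and 8.59 degrees, less where a joint would pass 70% of its speed; a pose out of reach is approached as far as the arm can. A call with a number of a shift or a turn outside -1 to 1 is refused whole. A call with a gripper value outside its range is refused whole. The fingers move at their own pace and stop on an object; "force" is the grip in N (left out, the last holds). Time passes only in rows, so rows that do not move let the fingers close. It gives the time, the measured TCP pose, the force, the opening and the grip force at its end, in the units of the state.
- read_state(): the state, without advancing time (a new reading comes with each control period).
- grab_frame(name): name is "scene" or "top"; returns a dict with "image" (480x640x3 uint8, blue, green, red), "depth" (480x640 float32, mm along the optical axis (not along the pixel's ray), 0 where there is no reading), "fov_y" (degrees; the focal length in pixels is half the picture's height over the tangent of half this angle, whatever the lens; pixels are square), "cx", "cy" (the principal point, pixels), "extrinsics" (4x4, takes a point from camera to world coordinates). Camera axes: x right, y down, z forward; pixel columns grow to the right and rows downward; lengths in mm; the calibration is good to about 2 mm. A picture is of the moment at which its call begins.
- sign_off(): hands the job in; it is judged then, once.
The state is a dict: "t": time; "joint_pos": joint angles; "joint_vel": joint speeds; "joint_torque": joint torques, N m; "tool_pos": TCP position; "tcp_rot": TCP orientation; "wrist_force": force on the tool from outside, world axes, zero at the start; "wrist_torque": the same for the moment, N m; "finger_gap": opening from 0.0 (shut) to 1.0 (fully open); "grip_force": force on a finger pad.
Only numpy, scipy, OpenCV 4.12 (cv2) and the standard library are available. Lean on these libraries where they do the work, as an engineer would, in place of code of your own. Each camera call takes 0.05 s, during which the arm holds its last target. There are 200 camera calls.

## Task

Get the candle gift case ready to show to a customer: stand the loose scent vial upright and fully home in the one empty bore of the row of stands beside the case, without dropping it, and let go of it. Then, with the gripper, lift the lid of the case to 60 degrees from shut (give or take 5 degrees) and finish while still holding it there, as it would fall shut if let go. Leave everything else on the counter where it is.

Things in the scene. Friction and masses are not known exactly. Their poses are not given: they have to be found in the camera images.
- vial: the loose scent vial: amber glass cylinder, 22 mm across, straight from 3 to 78 mm up, black screw cap (20 mm across, 84 to 106 mm up), 106 mm tall, 40 to 85 g. It stands alone, upright on the open counter, left (+y) of the stands. Origin: centre of its underside; z up through the cap.
- stand_hole0 (a point): centre of the mouth of the one empty bore, in the top of the block stand, 45 mm above the counter: a round blind bore 24 mm across, 32 mm deep, with a 2 mm chamfer. z up, x along the row of blocks, away from the robot, y away from the case.
- stand: white-painted wooden block with the empty bore, 58 x 80 x 45 mm, fixed. Three such blocks stand in a row, 60 mm apart, along the left (+y) side of the gift case, bore centres 50 mm from its wall; the other two hold a vial already. Which is empty changes. Origin: centre of its underside.
- case: low wooden gift case, 180 mm deep (x) x 200 mm wide (y) x 70 mm high without its lid, fixed to the counter, with candles inside. Origin: centre of its underside; x points to the hinge side, away from the robot.
- lid: wooden lid of the case, 180 x 200 x 10 mm, 0.24 to 0.5 kg, starts shut; hinged along the case's far edge, it swings freely and falls shut if let go below 90 degrees. Origin: middle of the hinge line, 70 mm up. y: hinge line; the board reaches 180 mm along its -x. Opening turns it about +y, front edge rising; opening angle = tilt of its z axis from vertical.
- lid_knob (a point): centre of the lid's handle: dark wooden roller, 20 mm across, 24 mm long along the hinge (y), on a tongue 12 mm wide at the middle of the front edge, 25 mm out from it; at (-205, 0, 5) mm in the lid's frame, 75 mm up when shut, free below and around. Pinched on its two flat ends it turns between the fingers as the lid rises. Axes as the lid.
- vial_a: vial like the loose one, already standing in one of the other two bores (its underside 13 mm above the counter); leave it. Origin: centre of its underside.
- vial_b: the other vial already in its bore, as vial_a; leave it.
- spray_a: bystander, leave it: spray bottle, amber glass with paper label and black trigger head, 52 mm across, 162 mm tall. Origin: centre of its underside.
- spray_b: bystander, leave it: second spray bottle, the same as spray_a. Origin: centre of its underside.
- mushroom_a: bystander, leave it: ceramic mushroom ornament with a terracotta cap, 68 mm across, 70 mm tall. Origin: centre of its underside.
- mushroom_b: bystander, leave it: smaller white ceramic mushroom ornament, 58 mm across, 60 mm tall. Origin: centre of its underside.
- cup_a: bystander, leave it: candle in a grey stone cup, 72 mm across, 60 mm tall. Origin: centre of its underside.
- cup_b: bystander, leave it: candle in a white cup, 72 mm across, 60 mm tall. Origin: centre of its underside.
- dish: bystander, leave it: small empty white ceramic bowl, 90 mm across, 30 mm tall. Origin: centre of its underside.
Not all that is in view belongs to the job. What is shaped like the vial but purple or yellow is not meant.

How it is judged:
By the outcome, as a careful person would: the job done as asked, in the order asked, and still so for the second after the job is handed in, while the arm keeps its last pose, push and grip.
It also fails if it takes over 64 s, if anything falls off the work surface, if the arm or the gripper's body presses on something with over 40 N, if the wrist force passes 120 N, or if a joint passes its speed limit or range.

## Working session

There is one attempt and no reset: what is moved stays moved. The work goes in short steps, Python scripts to look and compute and a tool call to move; the robot and the scene stay as the last step left them, time stands still between calls to the robot, and variables do not carry over. Pictures are saved under pics/ and viewed, at most 10 in all, crops included, and the job is handed in when it is done.

Besides the shell and the picture viewer there is one more tool, called by a JSON object that holds its "api" and its "payload", one argument or row to a line. carry_out: Moves the arm, as the interface text tells. Its arguments: {"type":"object","properties":{"series":{"type":"array","items":{"type":"object","properties":{"slide":{"type":"array","items":{"type":"number"}},"angular":{"type":"array","items":{"type":"number"}},"jaw":{"type":"number"}}}},"force":{"type":"number"}},"required":["series"]}

```bash
mkdir -p pics
cat > h.py <<'E'
import numpy as np, cv2
from workcell import read_state, grab_frame, sign_off
def px(f,u,v,z=None):
    """world point of pixel: by depth, or on plane z"""
    h=f["image"].shape[0]; fl=h/2/np.tan(np.radians(f["fov_y"])/2)
    r=np.array([(u-f["cx"])/fl,(v-f["cy"])/fl,1.]); E=np.array(f["extrinsics"])
    if z is None: return E[:3,:3]@(r*f["depth"][int(v),int(u)])+E[:3,3]
    d=E[:3,:3]@r; return E[:3,3]+d*(z-E[2,3])/d[2]
def cloud(f):
    h,w=f["depth"].shape; fl=h/2/np.tan(np.radians(f["fov_y"])/2); E=np.array(f["extrinsics"])
    v,u=np.mgrid[:h,:w]; d=f["depth"]
    P=np.stack([(u-f["cx"])/fl*d,(v-f["cy"])/fl*d,d],-1)@E[:3,:3].T+E[:3,3]; P[d==0]=np.nan; return P
E
python3 - <<'E'
from h import *
for n in("scene","top"):
    f=grab_frame(n); cv2.imwrite(f"pics/{n}0.png",f["image"]); np.save(f"{n}0.npy",f,allow_pickle=True)
    print(n,f["fov_y"],f["cx"],f["cy"],np.round(f["extrinsics"],3).tolist())
s=read_state(); print(s)
E
```

```text
scene 50.86751035561689 314.10334768628195 236.9795310879354 [[-0.546, 0.642, -0.538, 1098.274], [0.838, 0.412, -0.358, 422.063], [-0.008, -0.647, -0.763, 896.681], [0.0, 0.0, 0.0, 1.0]]
top 46.72426659453227 313.0406668888584 239.13874436608347 [[0.019, -0.995, 0.093, 420.674], [-1.0, -0.02, -0.008, 20.54], [0.01, -0.093, -0.996, 1487.663], [0.0, 0.0, 0.0, 1.0]]
{'t': 0.1, 'joint_pos': array([-1.43259139,  0.43512897,  0.02498605,  1.57394942, -0.01158699,
        1.13399319, -0.07512335]), 'joint_vel': array([-3.62822362e-04,  2.79151132e-04,  2.29246448e-03, -1.73961519e-04,
        7.68073081e-04, -5.84609115e-05, -5.09607560e-05]), 'joint_torque': array([ 3.05884503e-03, -6.71751380e+01,  1.02805752e+00, -3.16903031e+01,
        1.57647952e-02,  7.17968680e-03, -3.41629317e-06]), 'tool_pos': array([149.01484466, 606.5637392 , 244.6416203 ]), 'tcp_rot': array([-1.07730673e-05,  1.20160366e-01,  9.92754270e-01, -6.67013147e-04]), 'wrist_force': array([-0.1711352 ,  0.27231736,  0.16613882]), 'wrist_torque': array([-0.0119266 , -0.01309918,  0.04052489]), 'grip_force': 0.0, 'finger_gap': 0.9987211283669329}
```

View pics/scene0.png

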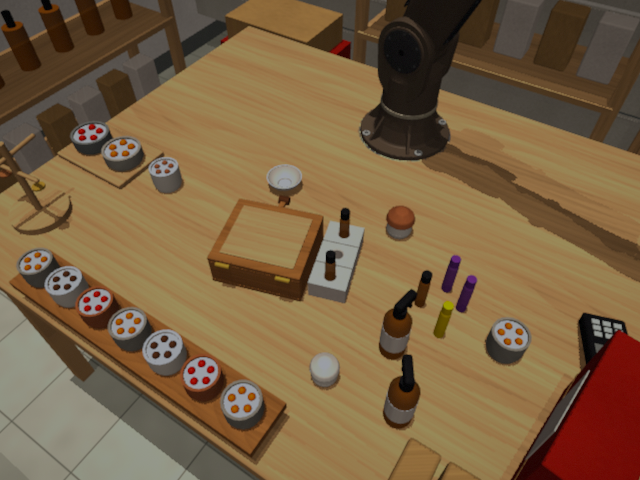

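View pics/top0.png

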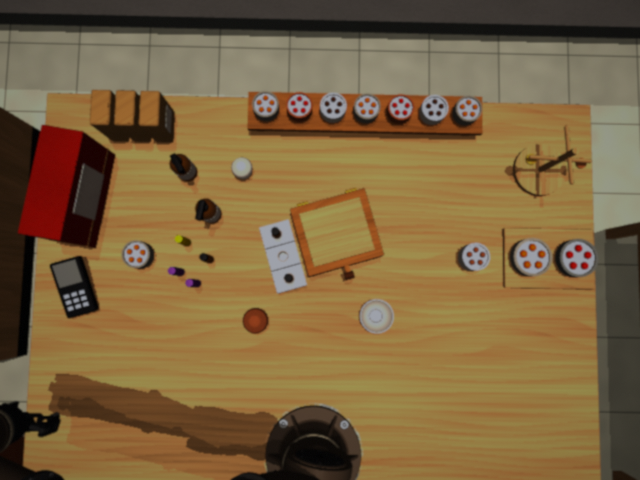

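The scene view shows the amber, black-capped vial at about (424,289), two purple ones at (452,273) and (467,293), and a yellow one at (444,319). Only the amber one fits the description, and in the top view it is at about (206,258). The empty bore is in the middle block, top view (283,256), and the knob is at (347,274). An enlarged crop will confirm this.

Run:
```python
from h import *
S=np.load("scene0.npy",allow_pickle=True).item(); T=np.load("top0.npy",allow_pickle=True).item()
def crop(f,u,v,w,h,k): return cv2.resize(f["image"][v:v+h,u:u+w],None,fx=k,fy=k,interpolation=cv2.INTER_CUBIC)
a=crop(T,160,190,200,110,4)          # 800x440 
cv2.imwrite("pics/c_top.png",a)
cv2.imwrite("pics/c_scene.png",crop(S,270,180,200,150,4))
P=cloud(T); Q=cloud(S)
for n,f,C,pts in(("top",T,P,[(206,258),(283,256),(276,233),(289,278),(347,274),(340,230),(207,210),(255,320)]),("scene",S,Q,[(426,276),(424,290),(336,255),(344,215),(285,202)])):
    for p in pts: print(n,p,np.round(C[p[1],p[0]],1))
```

```text
top (206, 258) [496.9 273.7 112.3]
top (283, 256) [511.4  87.8  17.4]
top (276, 233) [561.5 101.6 122.1]
top (289, 278) [451.3  67.  121.8]
top (347, 274) [465.  -77.8  83.2]
top (340, 230) [576.3 -58.5  84.1]
top (207, 210) [613.9 272.  132. ]
top (255, 320) [344.8 152.3  68. ]
scene (426, 276) [508.  285.9 108.4]
scene (424, 290) [508.4 289.5  64.3]
scene (336, 255) [499.2  80.7  23.2]
scene (344, 215) [459.6  73.6 112.5]
scene (285, 202) [471.4 -72.7  81.1]
```

View pics/c_top.png

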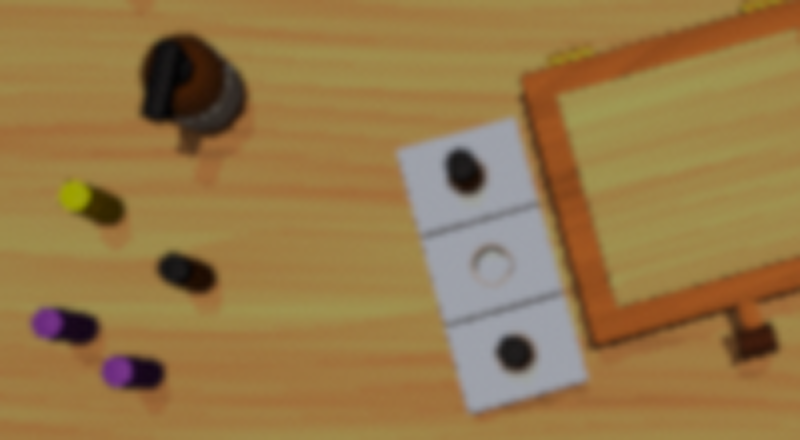

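View pics/c_scene.png

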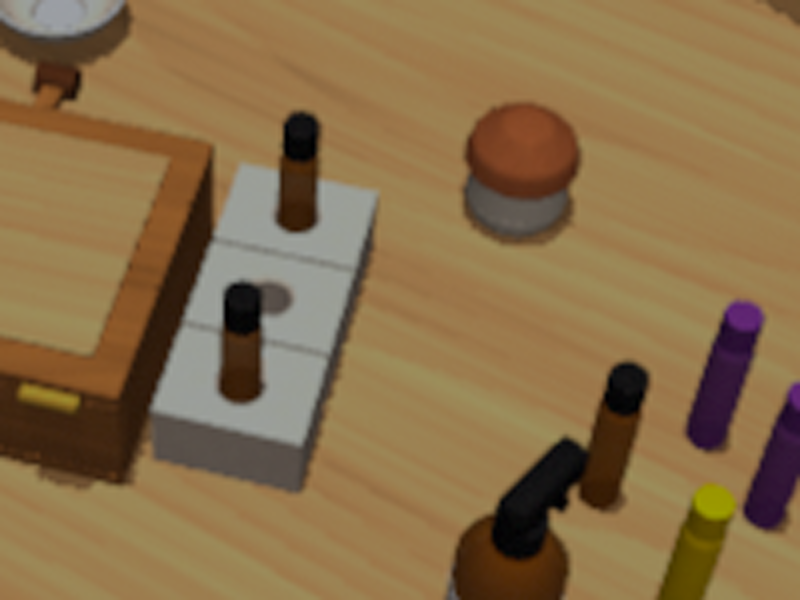

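The crops show the amber, black-capped vial at top (203.5,257) and scene (426.8,273.8). It differs from the purple and yellow ones. The empty bore is at top (283,256.3) and scene (337.5,254.3), and the knob is at top (348,275) and scene (284.3,200.5). Next I'll triangulate these points.

```bash
cat >> h.py <<'E'
def ray(f,u,v):
    a=np.array(f["extrinsics"])[:3,3]; b=px(f,u,v,0); return a,(b-a)/np.linalg.norm(b-a)
def tri(*rs):
    A=sum(np.eye(3)-np.outer(d,d) for o,d in rs); b=sum((np.eye(3)-np.outer(d,d))@o for o,d in rs); p=np.linalg.solve(A,b)
    return p,[np.linalg.norm(np.cross(p-o,d)) for o,d in rs]
E
python3 - <<'E'
from h import *
np.set_printoptions(precision=1,suppress=True)
S=np.load("scene0.npy",allow_pickle=True).item(); T=np.load("top0.npy",allow_pickle=True).item()
t=lambda x,y:(160+x/4,190+y/4); s=lambda x,y:(270+x/4,180+y/4)
for n,a,b in(("captop",(174,268),(628,374)),("bore",(492,265),(271,297)),("knobtop",(752,338),(57,78)),("stand_corner_near_out",(470,414),(378,192)),("stand_far_out",(397,150),(300,440)),("capA far",(459,162),(242,290)),("capB near",(514,350),(300,121))):
    p,e=tri(ray(T,*t(*a)),ray(S,*s(*b))); print(n,p,np.array(e))
print("stand corners z45",*[px(T,*t(*c),45) for c in((397,150),(517,118),(587,382),(470,414))])
print("bore z45",px(T,*t(492,265),45),px(S,*s(271,297),45),"capS z106",px(S,*s(628,374),106),"capT",px(T,*t(174,268),106))
# cap, vial, knob and lid points from depth clouds
P=cloud(T);Q=cloud(S)
for n,C in(("T",P),("S",Q)):
    m=(np.hypot(C[...,0]-508,C[...,1]-282)<30)&(C[...,2]>20); q=C[m]; hi=q[q[:,2]>98]; print(n,"vial",len(q),np.median(q,0),"top",len(hi),hi.mean(0) if len(hi) else "")
    m=(np.hypot(C[...,0]-463,C[...,1]+76)<26)&(C[...,2]>60); q=C[m]; print(n,"knob",len(q),q.mean(0),q.min(0),q.max(0))
    m=(np.abs(C[...,2]-80)<6)&(C[...,0]>440)&(C[...,0]<720)&(np.abs(C[...,1]+50)<170); q=C[m][:,:2]
    r=cv2.minAreaRect(q.astype(np.float32)); print(n,"lid",r,np.median(C[m][:,2]))
    m=(np.abs(C[...,2]-45)<6)&(np.hypot(C[...,0]-510,C[...,1]-85)<130); q=C[m][:,:2]; print(n,"stand",cv2.minAreaRect(q.astype(np.float32)))
E
```

```text
captop [499.1 282.9 104.1] [1.5 1.5]
bore [508.4  88.2  40.9] [1.8 1.8]
knobtop [463.8 -80.5  78.3] [0.2 0.2]
stand_corner_near_out [411.7 100.   41.4] [1.6 1.6]
stand_far_out [582.4 151.2  45.7] [1.1 1.1]
capA far [567.3 105.8 121. ] [1. 1.]
capB near [451.9  69.6 118. ] [1.4 1.4]
stand corners z45 [583.  150.3  45. ] [605.6  72.5  45. ] [434.5  23.3  45. ] [412.5  98.4  45. ]
bore z45 [509.1  86.5  45. ] [510.4  91.3  45. ] capS z106 [499.7 284.6 106. ] capT [499.6 281.1 106. ]
T vial 100 [497.7 276.8  98.5] top 51 [499.1 281.3 105.2]
T knob 120 [469.1 -80.6  80.7] [449.9 -96.2  63.2] [488.  -58.5  90.1]
T lid ((550.2919311523438, -28.09991455078125), (221.1309814453125, 259.6517333984375), 17.693510055541992) 80.64721459370821
T stand ((519.1145629882812, 56.010704040527344), (178.1506805419922, 144.305419921875), 17.046588897705078)
S vial 342 [507.  287.1  75.6] top 95 [502.1 285.6 105.6]
S knob 128 [469.5 -77.   81.3] [451.8 -93.3  67.1] [488.4 -61.7  88.1]
S lid ((553.1918334960938, -22.511337280273438), (220.15765380859375, 261.041748046875), 16.95659828186035) 82.17614409328814
S stand ((524.0958862304688, 76.40422058105469), (203.4921112060547, 114.46177673339844), 16.758358001708984)
```

Heights agree with the text: cap top 104, bore 41 to 45, knob 78. The row and case yaw is about 16.9°. Targets are vial (499.5,283), bore (509,88) and knob (464,-80). First I'll turn the tool so the jaws close across the row.

{"api": "carry_out", "payload": {
  "series": [
    {"slide": [0,0,0],"angular": [0,0,-0.0428],"jaw": 0.75},
    {"slide": [0,0,0],"angular": [0,0,-0.0428],"jaw": 0.75},
    {"slide": [0,0,0],"angular": [0,0,-0.0428],"jaw": 0.75},
    {"slide": [0,0,0],"angular": [0,0,-0.0428],"jaw": 0.75},
    {"slide": [0,0,0],"angular": [0,0,0],"jaw": 0.75}
  ],
  "force": 30
}}

```text
t: 0.6
tool_pos: [149.2, 606.7, 244.9]
tcp_rot: [-0.0, -0.149, 0.989, -0.0]
wrist_force: [0.6, 0.5, -0.3]
finger_gap: 0.751
grip_force: 0.0
```

```bash
cat >> h.py <<'E'
from scipy.spatial.transform import Rotation as Ro
def go(x,y,z):
    "shift to target in tool axes, controller units; and the tool's axes"
    s=read_state(); q=s["tcp_rot"]; R=Ro.from_quat([q[1],q[2],q[3],q[0]]).as_matrix()
    d=R.T@(np.array([x,y,z])-s["tool_pos"])
    np.set_printoptions(precision=4,suppress=True)
    print("t",round(s["t"],2),"pos",s["tool_pos"],"shift mm",d,"units",d/250,"\nyaw of tool y",np.degrees(np.arctan2(R[1,1],R[0,1])),"z",R[:,2],"F",s["wrist_force"],"gap",s["finger_gap"],"grip",s["grip_force"])
E
python3 -c "
from h import *
go(499.5,283,245); print(read_state()['joint_pos'])"
```

```text
t 0.6 pos [149.1676 606.69   244.8765] shift mm [-239.4638 -412.5107    0.0208] units [-0.9579 -1.65    0.0001] 
yaw of tool y 107.12828212829957 z [-0.0003 -0.0008 -1.    ] F [ 0.5519  0.4702 -0.2615] gap 0.7513272976328073 grip 0.0
[-1.3494  0.4397 -0.0958  1.5658  0.0446  1.1391  0.4149]
```

{"api": "carry_out", "payload": {
  "series": [
    {"slide": [-0.08,-0.1375,0],"jaw": 0.75},
    {"slide": [-0.08,-0.1375,0],"jaw": 0.75},
    {"slide": [-0.08,-0.1375,0],"jaw": 0.75},
    {"slide": [-0.08,-0.1375,0],"jaw": 0.75},
    {"slide": [-0.08,-0.1375,0],"jaw": 0.75},
    {"slide": [-0.08,-0.1375,0],"jaw": 0.75},
    {"slide": [-0.08,-0.1375,0],"jaw": 0.75},
    {"slide": [-0.08,-0.1375,0],"jaw": 0.75},
    {"slide": [-0.08,-0.1375,0],"jaw": 0.75},
    {"slide": [-0.08,-0.1375,0],"jaw": 0.75},
    {"slide": [-0.08,-0.1375,0],"jaw": 0.75},
    {"slide": [-0.08,-0.1375,0],"jaw": 0.75}
  ]
}}

```text
invalid input at $.series[0]: expected keys slide, angular, jaw
```

{"api": "carry_out", "payload": {
  "series": [
    {"slide": [0,0,0.08],"jaw": 0.75},
    {"slide": [0,0,0.08],"jaw": 0.75},
    {"slide": [0,0,0],"jaw": 0.75},
    {"slide": [0,0,0],"jaw": 0.75}
  ]
}}

```text
invalid input at $.series[0]: expected keys slide, angular, jaw
```

```bash
python3 -c "
from h import *
go(499.5,283,55)
f=grab_frame('scene');np.save('s1.npy',f,allow_pickle=True);g=grab_frame('top');np.save('t1.npy',g,allow_pickle=True)
a=cv2.resize(f['image'][180:340,330:510],None,fx=3,fy=3,interpolation=2);cv2.imwrite('pics/s1.png',a)"
```

```text
t 0.6 pos [149.1676 606.69   244.8765] shift mm [-239.5653 -412.3853  190.0208] units [-0.9583 -1.6495  0.7601] 
yaw of tool y 107.12828212829957 z [-0.0003 -0.0008 -1.    ] F [ 0.5519  0.4702 -0.2615] gap 0.7513272976328073 grip 0.0
```

View pics/s1.png

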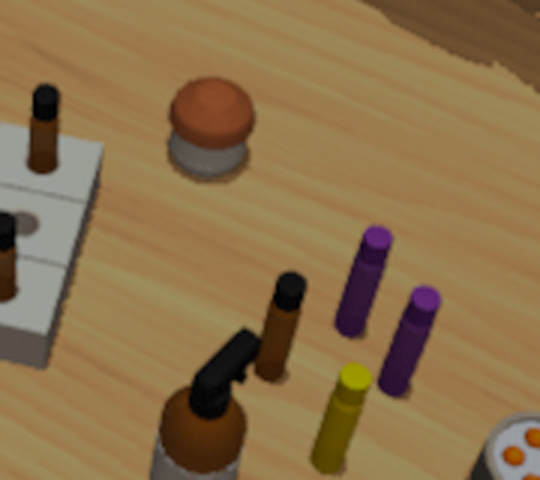

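Both calls were refused because every row needs the "angular" key, so the arm hasn't moved. The crop shows the vial cap again at (289,290)/3. Resending.

{"api": "carry_out", "payload": {
  "series": [
    {"slide": [-0.08,-0.1375,0],"angular": [0,0,0],"jaw": 0.75},
    {"slide": [-0.08,-0.1375,0],"angular": [0,0,0],"jaw": 0.75},
    {"slide": [-0.08,-0.1375,0],"angular": [0,0,0],"jaw": 0.75},
    {"slide": [-0.08,-0.1375,0],"angular": [0,0,0],"jaw": 0.75},
    {"slide": [-0.08,-0.1375,0],"angular": [0,0,0],"jaw": 0.75},
    {"slide": [-0.08,-0.1375,0],"angular": [0,0,0],"jaw": 0.75},
    {"slide": [-0.08,-0.1375,0],"angular": [0,0,0],"jaw": 0.75},
    {"slide": [-0.08,-0.1375,0],"angular": [0,0,0],"jaw": 0.75},
    {"slide": [-0.08,-0.1375,0],"angular": [0,0,0],"jaw": 0.75},
    {"slide": [-0.08,-0.1375,0],"angular": [0,0,0],"jaw": 0.75},
    {"slide": [-0.08,-0.1375,0],"angular": [0,0,0],"jaw": 0.75},
    {"slide": [-0.08,-0.1375,0],"angular": [0,0,0],"jaw": 0.75}
  ]
}}

```text
t: 1.9
tool_pos: [500.3, 281.6, 245.4]
tcp_rot: [0.0, -0.146, 0.989, 0.0]
wrist_force: [-0.5, 1.0, -0.2]
finger_gap: 0.749
grip_force: 0.0
```

{"api": "carry_out", "payload": {
  "series": [
    {"slide": [0,0,0.1],"angular": [0,0,0],"jaw": 0.75},
    {"slide": [0,0,0.1],"angular": [0,0,0],"jaw": 0.75},
    {"slide": [0,0,0.1],"angular": [0,0,0],"jaw": 0.75},
    {"slide": [0,0,0.06],"angular": [0,0,0],"jaw": 0.75},
    {"slide": [0,0,0],"angular": [0,0,0],"jaw": 0.75},
    {"slide": [0,0,0],"angular": [0,0,0],"jaw": 0.75}
  ]
}}

```text
t: 2.5
tool_pos: [499.4, 282.9, 155.6]
tcp_rot: [-0.0, -0.147, 0.989, -0.0]
wrist_force: [-0.0, 0.4, 0.2]
finger_gap: 0.752
grip_force: 0.0
```

```bash
python3 -c "
from h import *
go(499.5,283,55)
f=grab_frame('scene');np.save('s1.npy',f,allow_pickle=True);g=grab_frame('top');np.save('t1.npy',g,allow_pickle=True)
k=lambda i:cv2.resize(i,(400,400),interpolation=2)
cv2.imwrite('pics/s1b.png',np.hstack([k(f['image'][210:340,360:490]),k(g['image'][210:310,160:260])]))"
```

```text
t 2.5 pos [499.375  282.8656 155.6315] shift mm [ -0.1626   0.1009 100.6315] units [-0.0007  0.0004  0.4025] 
yaw of tool y 106.9079565771666 z [-0.     -0.0001 -1.    ] F [-0.0334  0.3895  0.1547] gap 0.7523995752267254 grip 0.0
```

View pics/s1b.png

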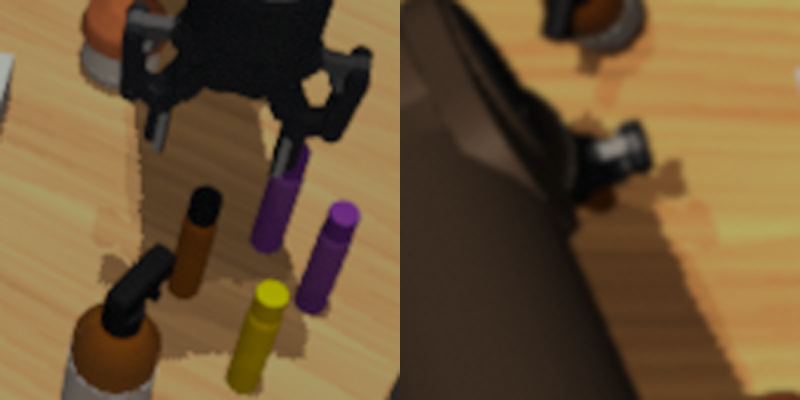

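The fingers straddle the amber vial, with tip midpoint at about (221,162) against the vial axis at (213,160) in the left crop. They are clear of the purple vials, so I'll descend.

{"api": "carry_out", "payload": {
  "series": [
    {"slide": [0,0,0.08],"angular": [0,0,0],"jaw": 0.75},
    {"slide": [0,0,0.08],"angular": [0,0,0],"jaw": 0.75},
    {"slide": [0,0,0.08],"angular": [0,0,0],"jaw": 0.75},
    {"slide": [0,0,0.08],"angular": [0,0,0],"jaw": 0.75},
    {"slide": [0,0,0.08],"angular": [0,0,0],"jaw": 0.75},
    {"slide": [0,0,0],"angular": [0,0,0],"jaw": 0.75},
    {"slide": [0,0,0],"angular": [0,0,0],"jaw": 0.6},
    {"slide": [0,0,0],"angular": [0,0,0],"jaw": 0.5},
    {"slide": [0,0,0],"angular": [0,0,0],"jaw": 0.45},
    {"slide": [0,0,0],"angular": [0,0,0],"jaw": 0.4}
  ]
}}

```text
t: 3.6
tool_pos: [499.7, 283.1, 56.2]
tcp_rot: [0.001, -0.148, 0.989, 0.0]
wrist_force: [0.3, -0.8, 0.4]
finger_gap: 0.4
grip_force: 0.0
```

{"api": "carry_out", "payload": {
  "series": [
    {"slide": [0,0,0],"angular": [0,0,0],"jaw": 0.35},
    {"slide": [0,0,0],"angular": [0,0,0],"jaw": 0.3},
    {"slide": [0,0,0],"angular": [0,0,0],"jaw": 0.25},
    {"slide": [0,0,0],"angular": [0,0,0],"jaw": 0.2},
    {"slide": [0,0,0],"angular": [0,0,0],"jaw": 0.15},
    {"slide": [0,0,0],"angular": [0,0,0],"jaw": 0.1},
    {"slide": [0,0,0],"angular": [0,0,0],"jaw": 0.1},
    {"slide": [0,0,0],"angular": [0,0,0],"jaw": 0.1}
  ],
  "force": 40
}}

```text
t: 4.4
tool_pos: [499.4, 282.8, 55.5]
tcp_rot: [0.0, -0.148, 0.989, 0.0]
wrist_force: [-0.6, -0.9, 5.5]
finger_gap: 0.239
grip_force: 39.0
```

Gap 0.239 is 20.3 mm, where 22 mm was expected. I'll lift and look.

{"api": "carry_out", "payload": {
  "series": [
    {"slide": [0,0,-0.02],"angular": [0,0,0],"jaw": 0.1},
    {"slide": [0,0,-0.05],"angular": [0,0,0],"jaw": 0.1},
    {"slide": [0,0,-0.08],"angular": [0,0,0],"jaw": 0.1},
    {"slide": [0,0,-0.1],"angular": [0,0,0],"jaw": 0.1},
    {"slide": [0,0,-0.1],"angular": [0,0,0],"jaw": 0.1},
    {"slide": [0,0,-0.1],"angular": [0,0,0],"jaw": 0.1},
    {"slide": [0,0,-0.05],"angular": [0,0,0],"jaw": 0.1},
    {"slide": [0,0,0],"angular": [0,0,0],"jaw": 0.1},
    {"slide": [0,0,0],"angular": [0,0,0],"jaw": 0.1}
  ]
}}

```text
t: 5.3
tool_pos: [498.9, 282.6, 179.8]
tcp_rot: [-0.0, -0.148, 0.989, -0.0]
wrist_force: [0.0, -0.5, -0.7]
finger_gap: 0.244
grip_force: 39.0
```

```bash
python3 -c "
from h import *
go(509,88,180)
f=grab_frame('scene')
np.save('s2.npy',f,allow_pickle=True)
cv2.imwrite('pics/s2.png',cv2.resize(f['image'][150:300,350:500],(600,600),interpolation=2))"
```

```text
t 5.3 pos [498.9334 282.5806 179.8043] shift mm [  47.3163 -189.0083   -0.1547] units [ 0.1893 -0.756  -0.0006] 
yaw of tool y 107.01611580152247 z [-0.0004 -0.0002 -1.    ] F [ 0.0423 -0.4728 -0.7364] gap 0.24392734615712502 grip 39.046988430200145
```

View pics/s2.png

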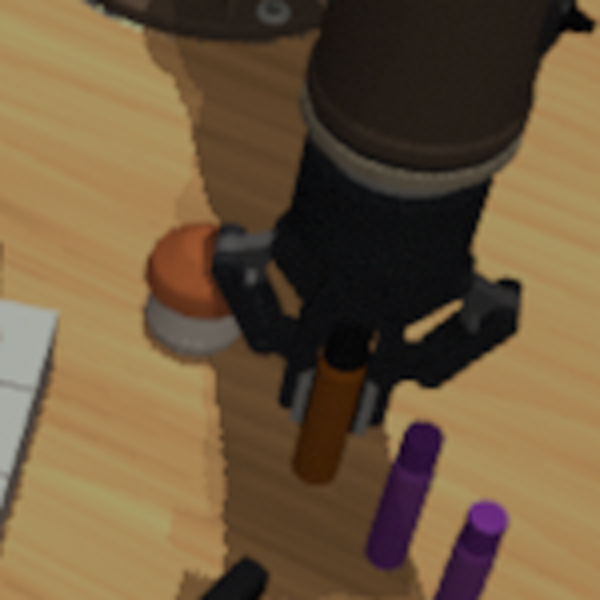

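The vial is held upright on its amber body, with base centre near crop (314,472). I'll check its offset in the hand and refine the bore centre numerically in the same camera.

Run:
```python
from h import *
np.set_printoptions(precision=1,suppress=True)
f=np.load('s2.npy',allow_pickle=True).item()
c=lambda x,y:(350+x/4,150+y/4)
print("held base",px(f,*c(315,471),124.5),"cap top",px(f,*c(350,333),230.3))
C=cloud(f); hsv=cv2.cvtColor(f["image"],cv2.COLOR_BGR2HSV)
m=(C[...,2]>128)&(C[...,2]<195)&(hsv[...,1]>150)&(hsv[...,0]<20)&(np.hypot(C[...,0]-499,C[...,1]-283)<35)
q=C[m]; print("amber",len(q),q.mean(0))
# front surface points; fit a circle radius 11 to the held (and, in first frame, standing) vial
from scipy.optimize import least_squares
def fit(q,x0): return least_squares(lambda p:np.hypot(q[:,0]-p[0],q[:,1]-p[1])-11,x0,loss="soft_l1").x
print("held fit",fit(q,[499,283]))
S=np.load("scene0.npy",allow_pickle=True).item(); C=cloud(S);hsv=cv2.cvtColor(S["image"],cv2.COLOR_BGR2HSV)
for n,x,y,lo,hi in(("loose",499,283,8,75),("far",567,106,52,90),("near",452,70,52,90)):
    m=(C[...,2]>lo)&(C[...,2]<hi)&(hsv[...,1]>150)&(hsv[...,0]<20)&(np.hypot(C[...,0]-x,C[...,1]-y)<35)
    q=C[m]; print(n,len(q),fit(q,[x,y]))
# cap tops of all in T
T=np.load("top0.npy",allow_pickle=True).item(); C=cloud(T)
for n,x,y,z in(("loose",499,281,106),("far",567,106,119),("near",452,70,119)):
    m=(np.abs(C[...,2]-z)<5)&(np.hypot(C[...,0]-x,C[...,1]-y)<20); v,u=np.nonzero(m); print("T",n,len(u),px(T,u.mean(),v.mean(),z))
```

```text
held base [499.6 284.9 124.5] cap top [504.9 284.8 230.3]
amber 273 [507.5 285.3 162.4]
held fit [498.9 283.2]
loose 190 [499.  284.7]
far 97 [566.4 106.7]
near 97 [451.4  71.7]
T loose 41 [499.8 281.7 106. ]
T far 48 [567.  103.9 119. ]
T near 48 [452.1  68.8 119. ]
```

Both cameras give the vial-to-bore offset as (9.8, -195.4), so the bore is at (509.2, 87.8). Moving over it.

{"api": "carry_out", "payload": {
  "series": [
    {"slide": [0.02,-0.08,0],"angular": [0,0,0],"jaw": 0.1},
    {"slide": [0.03,-0.12,0],"angular": [0,0,0],"jaw": 0.1},
    {"slide": [0.03,-0.12,0],"angular": [0,0,0],"jaw": 0.1},
    {"slide": [0.03,-0.12,0],"angular": [0,0,0],"jaw": 0.1},
    {"slide": [0.03,-0.12,0],"angular": [0,0,0],"jaw": 0.1},
    {"slide": [0.03,-0.12,0],"angular": [0,0,0],"jaw": 0.1},
    {"slide": [0.018,-0.076,0],"angular": [0,0,0],"jaw": 0.1},
    {"slide": [0,0,0],"angular": [0,0,0],"jaw": 0.1},
    {"slide": [0,0,0],"angular": [0,0,0],"jaw": 0.1},
    {"slide": [0,0,0],"angular": [0,0,0],"jaw": 0.1}
  ]
}}

```text
t: 6.35
tool_pos: [509.2, 89.4, 179.7]
tcp_rot: [-0.001, -0.149, 0.989, 0.0]
wrist_force: [-0.4, -0.6, 0.1]
finger_gap: 0.244
grip_force: 39.2
```

```bash
python3 -c "
from h import *
go(509.2,87.8,107)
f=grab_frame('scene')
cv2.imwrite('pics/s3.png',cv2.resize(f['image'][130:310,260:440],(600,600),interpolation=2))"
```

```text
t 6.35 pos [509.2237  89.3781 179.6604] shift mm [ 0.4109 -1.5409 72.6601] units [ 0.0016 -0.0062  0.2906] 
yaw of tool y 107.09525977096614 z [-0.0012  0.0002 -1.    ] F [-0.3755 -0.6416  0.0929] gap 0.24365356633326035 grip 39.15339300292544
```

View pics/s3.png

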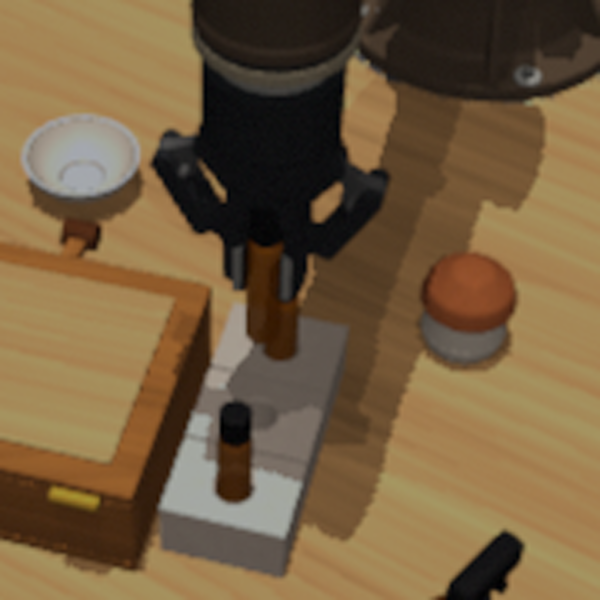

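The vial is over the row, in front of the bore in this perspective, and clear of both neighbours. I'll correct y by -1.5 mm and descend to just above the mouth.

{"api": "carry_out", "payload": {
  "series": [
    {"slide": [0.0015,-0.006,0.06],"angular": [0,0,0],"jaw": 0.1},
    {"slide": [0,0,0.08],"angular": [0,0,0],"jaw": 0.1},
    {"slide": [0,0,0.08],"angular": [0,0,0],"jaw": 0.1},
    {"slide": [0,0,0.06],"angular": [0,0,0],"jaw": 0.1},
    {"slide": [0,0,0.02],"angular": [0,0,0],"jaw": 0.1},
    {"slide": [0,0,0],"angular": [0,0,0],"jaw": 0.1},
    {"slide": [0,0,0],"angular": [0,0,0],"jaw": 0.1},
    {"slide": [0,0,0],"angular": [0,0,0],"jaw": 0.1}
  ]
}}

```text
t: 7.2
tool_pos: [510.3, 87.1, 106.1]
tcp_rot: [0.001, -0.148, 0.989, 0.0]
wrist_force: [0.5, -0.5, 0.4]
finger_gap: 0.244
grip_force: 39.1
```

```bash
python3 -c "
from h import *
go(509.2,87.8,92)"
```

```text
t 7.2 pos [510.3195  87.0744 106.1171] shift mm [ 0.8796  1.0207 14.1159] units [0.0035 0.0041 0.0565] 
yaw of tool y 107.02979835788403 z [ 0.0015  0.0005 -1.    ] F [ 0.4935 -0.4791  0.3847] gap 0.2443774079846344 grip 39.124263133853674
```

{"api": "carry_out", "payload": {
  "series": [
    {"slide": [0.001,0.001,0],"angular": [0,0,0],"jaw": 0.1},
    {"slide": [0,0,0],"angular": [0,0,0],"jaw": 0.1}
  ]
}}

```text
t: 7.4
tool_pos: [509.6, 87.0, 105.8]
tcp_rot: [0.0, -0.148, 0.989, 0.0]
wrist_force: [0.8, 0.6, -2.3]
finger_gap: 0.246
grip_force: 39.1
```

{"api": "carry_out", "payload": {
  "series": [
    {"slide": [0,0,0.01],"angular": [0,0,0],"jaw": 0.1},
    {"slide": [0,0,0.01],"angular": [0,0,0],"jaw": 0.1}
  ]
}}

```text
t: 7.6
tool_pos: [509.5, 86.9, 100.3]
tcp_rot: [0.0, -0.148, 0.989, 0.0]
wrist_force: [-0.5, -0.6, -1.6]
finger_gap: 0.248
grip_force: 39.1
```

{"api": "carry_out", "payload": {
  "series": [
    {"slide": [0,0,0.008],"angular": [0,0,0],"jaw": 0.1},
    {"slide": [0,0,0.008],"angular": [0,0,0],"jaw": 0.1}
  ]
}}

```text
t: 7.8
tool_pos: [509.3, 87.2, 96.1]
tcp_rot: [-0.0, -0.148, 0.989, 0.0]
wrist_force: [0.2, 1.6, 0.2]
finger_gap: 0.245
grip_force: 39.2
```

The vial is entering with little force, so I'll continue gently.

{"api": "carry_out", "payload": {
  "series": [
    {"slide": [0,0.002,0.01],"angular": [0,0,0],"jaw": 0.1},
    {"slide": [0,0,0.01],"angular": [0,0,0],"jaw": 0.1},
    {"slide": [0,0,0],"angular": [0,0,0],"jaw": 0.1}
  ]
}}

```text
t: 8.1
tool_pos: [509.1, 87.4, 90.9]
tcp_rot: [-0.0, -0.148, 0.989, -0.0]
wrist_force: [0.8, 0.9, -0.8]
finger_gap: 0.246
grip_force: 39.1
```

{"api": "carry_out", "payload": {
  "series": [
    {"slide": [0,0,0.015],"angular": [0,0,0],"jaw": 0.1},
    {"slide": [0,0,0.015],"angular": [0,0,0],"jaw": 0.1},
    {"slide": [0,0,0],"angular": [0,0,0],"jaw": 0.1}
  ]
}}

```text
t: 8.4
tool_pos: [509.1, 87.4, 83.3]
tcp_rot: [-0.0, -0.148, 0.989, 0.0]
wrist_force: [0.4, 1.0, -1.1]
finger_gap: 0.244
grip_force: 39.1
```

{"api": "carry_out", "payload": {
  "series": [
    {"slide": [0,0,0.015],"angular": [0,0,0],"jaw": 0.1},
    {"slide": [0,0,0.015],"angular": [0,0,0],"jaw": 0.1},
    {"slide": [0,0,0],"angular": [0,0,0],"jaw": 0.1}
  ]
}}

```text
t: 8.7
tool_pos: [509.1, 87.4, 75.8]
tcp_rot: [-0.0, -0.148, 0.989, 0.0]
wrist_force: [0.2, 1.4, -0.6]
finger_gap: 0.245
grip_force: 39.1
```

Now the last 7 mm or so, down to contact with the floor of the bore (expected TCP z about 68.5).

{"api": "carry_out", "payload": {
  "series": [
    {"slide": [0,0,0.012],"angular": [0,0,0],"jaw": 0.1},
    {"slide": [0,0,0.01],"angular": [0,0,0],"jaw": 0.1},
    {"slide": [0,0,0],"angular": [0,0,0],"jaw": 0.1}
  ]
}}

```text
t: 9.0
tool_pos: [509.2, 87.4, 70.5]
tcp_rot: [-0.0, -0.148, 0.989, 0.0]
wrist_force: [0.9, 0.9, -1.0]
finger_gap: 0.243
grip_force: 39.2
```

{"api": "carry_out", "payload": {
  "series": [
    {"slide": [0,0,0.006],"angular": [0,0,0],"jaw": 0.1},
    {"slide": [0,0,0],"angular": [0,0,0],"jaw": 0.1}
  ]
}}

```text
t: 9.2
tool_pos: [509.2, 87.4, 69.2]
tcp_rot: [-0.0, -0.148, 0.989, 0.0]
wrist_force: [0.1, 1.5, -1.3]
finger_gap: 0.246
grip_force: 39.2
```

{"api": "carry_out", "payload": {
  "series": [
    {"slide": [0,0,0.004],"angular": [0,0,0],"jaw": 0.1},
    {"slide": [0,0,0],"angular": [0,0,0],"jaw": 0.1}
  ]
}}

```text
t: 9.4
tool_pos: [509.4, 87.4, 68.5]
tcp_rot: [0.0, -0.148, 0.989, 0.0]
wrist_force: [0.0, 0.7, 1.6]
finger_gap: 0.247
grip_force: 39.5
```

{"api": "carry_out", "payload": {
  "series": [
    {"slide": [0,0,0.004],"angular": [0,0,0],"jaw": 0.1},
    {"slide": [0,0,0],"angular": [0,0,0],"jaw": 0.1}
  ]
}}

```text
t: 9.6
tool_pos: [509.6, 87.5, 68.4]
tcp_rot: [0.001, -0.148, 0.989, 0.0]
wrist_force: [-4.1, 0.2, 15.7]
finger_gap: 0.249
grip_force: 41.0
```

The force rose to 15.7 N at z 68.4, so the vial is home. I'll release with a small opening because the case wall is 50 mm away, then retreat straight up.

{"api": "carry_out", "payload": {
  "series": [
    {"slide": [0,0,-0.003],"angular": [0,0,0],"jaw": 0.1},
    {"slide": [0,0,0],"angular": [0,0,0],"jaw": 0.28},
    {"slide": [0,0,0],"angular": [0,0,0],"jaw": 0.35},
    {"slide": [0,0,0],"angular": [0,0,0],"jaw": 0.42},
    {"slide": [0,0,0],"angular": [0,0,0],"jaw": 0.45},
    {"slide": [0,0,0],"angular": [0,0,0],"jaw": 0.45}
  ]
}}

```text
t: 10.2
tool_pos: [509.2, 87.3, 67.9]
tcp_rot: [-0.0, -0.148, 0.989, -0.0]
wrist_force: [0.3, -1.2, 0.3]
finger_gap: 0.45
grip_force: 0.0
```

{"api": "carry_out", "payload": {
  "series": [
    {"slide": [0,0,-0.02],"angular": [0,0,0],"jaw": 0.45},
    {"slide": [0,0,-0.05],"angular": [0,0,0],"jaw": 0.45},
    {"slide": [0,0,-0.1],"angular": [0,0,0],"jaw": 0.45},
    {"slide": [0,0,-0.1],"angular": [0,0,0],"jaw": 0.45},
    {"slide": [0,0,-0.1],"angular": [0,0,0],"jaw": 0.45},
    {"slide": [0,0,-0.1],"angular": [0,0,0],"jaw": 0.45},
    {"slide": [0,0,0],"angular": [0,0,0],"jaw": 0.6},
    {"slide": [0,0,0],"angular": [0,0,0],"jaw": 0.6}
  ]
}}

```text
t: 11.0
tool_pos: [509.6, 87.4, 186.7]
tcp_rot: [0.001, -0.148, 0.989, 0.0]
wrist_force: [0.2, 1.1, -0.2]
finger_gap: 0.6
grip_force: 0.0
```

Run:
```python
from h import *
go(464,-80,150)
f=grab_frame('scene'); C=cloud(f); hsv=cv2.cvtColor(f["image"],cv2.COLOR_BGR2HSV)
from scipy.optimize import least_squares
for n,x,y in(("new",509,88),("far",567,106),("near",452,70)):
    m=(C[...,2]>100)&(C[...,2]<130)&(np.hypot(C[...,0]-x,C[...,1]-y)<22)&(hsv[...,2]<60); print(n,m.sum(),C[m].mean(0),C[m][:,2].max())
k=lambda i:cv2.resize(i,(400,400),interpolation=2)
cv2.imwrite('pics/s4.png',np.hstack([k(f['image'][190:300,290:400]),k(f['image'][160:260,230:330])]))
```

```text
t 11.0 pos [509.5904  87.449  186.7464] shift mm [  92.6634 -146.787    36.5378] units [ 0.3707 -0.5871  0.1462] 
yaw of tool y 107.01171953065018 z [ 0.002   0.0007 -1.    ] F [ 0.2111  1.1046 -0.1773] gap 0.6002787527944918 grip 0.0
new 106 [513.6025  91.2158 114.4529] 122.54289158317931
far 113 [570.4488 109.0634 115.1609] 123.12124600271034
near 92 [457.1959  74.3204 114.4305] 122.6746442384333
```

View pics/s4.png

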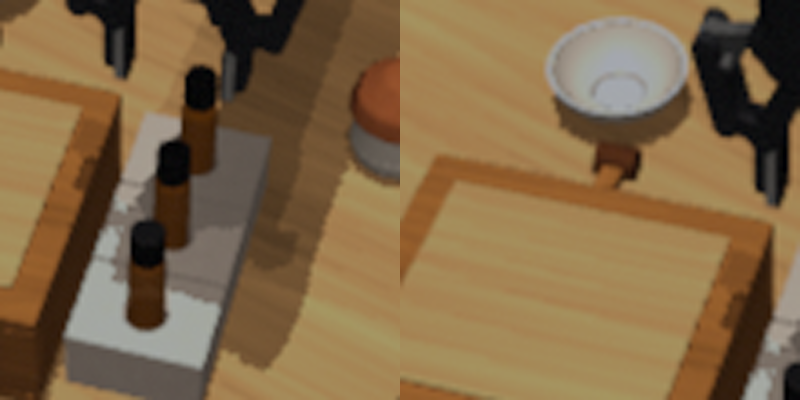

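The middle vial now stands at the same height as its neighbours (caps near 122.5 in all three). The knob is at right crop (217,160), i.e. scene (284.3,200). I'll refine the knob against the lid's front corners.

Run:
```python
from h import *
np.set_printoptions(precision=1,suppress=True)
S=np.load("scene0.npy",allow_pickle=True).item(); T=np.load("top0.npy",allow_pickle=True).item()
a=np.radians(16.95); X=np.array([np.cos(a),np.sin(a)]);Y=np.array([-X[1],X[0]]); K=np.array([464,-80.])
for n,f in(("T",T),("S",S)):
    C=cloud(f); m=(np.abs(C[...,2]-81)<7)
    P=C[...,:2]-K; u=P@X; v=P@Y
    k=m&(np.abs(u)<14)&(np.abs(v)<25); L=m&(u>40)&(u<190)&(np.abs(v)<125)
    b=np.arange(45,185,10); lo=[v[L&(abs(u-c)<5)].min() for c in b]; hi=[v[L&(abs(u-c)<5)].max() for c in b]
    e=m&(np.abs(v)<80)&(u>10)&(np.abs(v)>25)
    print(n,"knob u",u[k].min(),u[k].max(),"v",v[k].min(),v[k].max(),"lid sides",np.median(lo),np.median(hi),"front edge u",[round(u[e&(abs(v-c)<5)].min(),1) for c in(-60,-40,40,60)])
```

```text
T knob u -12.551195316615175 13.777667447878121 v -15.39190049792912 8.258098845179564 lid sides -103.34934324453843 95.86291935874424 front edge u [np.float64(22.7), np.float64(22.5), np.float64(22.6), np.float64(22.5)]
S knob u -7.99940591207932 13.087159391435172 v -12.113458230401987 11.543726846573401 lid sides -100.19875197314654 99.01399313733228 front edge u [np.float64(23.9), np.float64(23.4), np.float64(25.0), np.float64(21.8)]
```

Both views agree on a knob centre at (463.1, -82.4), about 75 up, with yaw 16.95°. Moving over it and opening.

```bash
python3 -c "
from h import *
go(463.1,-82.4,140)"
```

```text
t 11.05 pos [509.0228  87.3681 185.8449] shift mm [  93.6055 -148.9054   45.7936] units [ 0.3744 -0.5956  0.1832] 
yaw of tool y 107.01464282159704 z [ 0.0003  0.0002 -1.    ] F [-0.0171 -0.4379 -0.5727] gap 0.6012932153440805 grip 0.0
```

{"api": "carry_out", "payload": {
  "series": [
    {"slide": [0.06,-0.09,0],"angular": [0,0,0],"jaw": 0.6},
    {"slide": [0.08,-0.13,0],"angular": [0,0,0],"jaw": 0.6},
    {"slide": [0.08,-0.13,0],"angular": [0,0,0],"jaw": 0.6},
    {"slide": [0.08,-0.13,0.02],"angular": [0,0,0],"jaw": 0.6},
    {"slide": [0.07,-0.12,0.04],"angular": [0,0,0],"jaw": 0.6},
    {"slide": [0,0,0.08],"angular": [0,0,0],"jaw": 0.6},
    {"slide": [0,0,0.04],"angular": [0,0,0],"jaw": 0.6},
    {"slide": [0,0,0],"angular": [0,0,0],"jaw": 0.6},
    {"slide": [0,0,0],"angular": [0,0,0],"jaw": 0.6}
  ]
}}

```text
t: 11.95
tool_pos: [464.8, -82.2, 140.4]
tcp_rot: [-0.0, -0.149, 0.989, 0.0]
wrist_force: [0.0, 0.6, -0.5]
finger_gap: 0.603
grip_force: 0.0
```

```bash
python3 -c "
from h import *
go(463.1,-82.4,73); print(read_state()['joint_pos'])"
```

```text
t 11.95 pos [464.7762 -82.2354 140.4486] shift mm [ 1.5971  0.2986 67.45  ] units [0.0064 0.0012 0.2698] 
yaw of tool y 107.10392266419207 z [-0.0009  0.0003 -1.    ] F [ 0.0119  0.642  -0.4656] gap 0.6028145966903165 grip 0.0
[-0.0701  0.3162  0.1651  2.0729 -0.0747  0.7588  2.0105]
```

{"api": "carry_out", "payload": {
  "series": [
    {"slide": [0.0064,0.0012,0.05],"angular": [0,0,0],"jaw": 0.6},
    {"slide": [0,0,0.08],"angular": [0,0,0],"jaw": 0.6},
    {"slide": [0,0,0.08],"angular": [0,0,0],"jaw": 0.6},
    {"slide": [0,0,0.04],"angular": [0,0,0],"jaw": 0.6},
    {"slide": [0,0,0.02],"angular": [0,0,0],"jaw": 0.6},
    {"slide": [0,0,0],"angular": [0,0,0],"jaw": 0.6},
    {"slide": [0,0,0],"angular": [0,0,0],"jaw": 0.5},
    {"slide": [0,0,0],"angular": [0,0,0],"jaw": 0.4}
  ]
}}

```text
t: 12.75
tool_pos: [463.7, -83.3, 73.8]
tcp_rot: [0.001, -0.148, 0.989, -0.0]
wrist_force: [0.6, -0.6, -0.1]
finger_gap: 0.398
grip_force: 0.0
```

{"api": "carry_out", "payload": {
  "series": [
    {"slide": [0,0,0],"angular": [0,0,0],"jaw": 0.35},
    {"slide": [0,0,0],"angular": [0,0,0],"jaw": 0.32},
    {"slide": [0,0,0],"angular": [0,0,0],"jaw": 0.3},
    {"slide": [0,0,0],"angular": [0,0,0],"jaw": 0.25},
    {"slide": [0,0,0],"angular": [0,0,0],"jaw": 0.2},
    {"slide": [0,0,0],"angular": [0,0,0],"jaw": 0.15},
    {"slide": [0,0,0],"angular": [0,0,0],"jaw": 0.1},
    {"slide": [0,0,0],"angular": [0,0,0],"jaw": 0.1}
  ],
  "force": 40
}}

```text
t: 13.55
tool_pos: [462.9, -82.3, 73.4]
tcp_rot: [-0.0, -0.148, 0.989, 0.001]
wrist_force: [-3.3, 4.3, 8.2]
finger_gap: 0.271
grip_force: 38.9
```

```bash
python3 -c "
from h import *
go(463.1,-82.4,73)"
```

```text
t 13.55 pos [462.8771 -82.2807  73.3824] shift mm [-0.1782 -0.1799  0.3822] units [-0.0007 -0.0007  0.0015] 
yaw of tool y 107.05147408762423 z [-0.0004  0.0012 -1.    ] F [-3.2633  4.3405  8.1974] gap 0.2708763074834552 grip 38.91942858695984
```

The knob is held (gap 23 mm). Now I'll work out the arc rows, with a small tilt to keep the fingertips clear of the lid edge.

Run:
```python
import numpy as np
th=np.radians(np.r_[0,1,np.linspace(2.5,60,24)][:]); 
p=np.c_[-205*np.cos(th)+5*np.sin(th),205*np.sin(th)+5*np.cos(th)]; ph=np.maximum(th,0)/3
for i in range(len(th)-1):
    d=p[i+1]-p[i]; f=ph[i]; print(i,round((d@[-np.cos(f),np.sin(f)])/250,4),round((d@[-np.sin(f),-np.cos(f)])/250,4),round(np.degrees(ph[i+1]-f)/180,4))
```

```text
0 -0.0005 -0.0143 0.0019
1 -0.0011 -0.0214 0.0028
2 -0.0027 -0.0357 0.0046
3 -0.0037 -0.0356 0.0046
4 -0.0048 -0.0355 0.0046
5 -0.0058 -0.0353 0.0046
6 -0.0068 -0.0351 0.0046
7 -0.0078 -0.0349 0.0046
8 -0.0088 -0.0347 0.0046
9 -0.0099 -0.0344 0.0046
10 -0.0108 -0.0341 0.0046
11 -0.0118 -0.0338 0.0046
12 -0.0128 -0.0334 0.0046
13 -0.0138 -0.033 0.0046
14 -0.0147 -0.0326 0.0046
15 -0.0157 -0.0322 0.0046
16 -0.0166 -0.0317 0.0046
17 -0.0175 -0.0312 0.0046
18 -0.0184 -0.0307 0.0046
19 -0.0193 -0.0301 0.0046
20 -0.0202 -0.0296 0.0046
21 -0.021 -0.029 0.0046
22 -0.0219 -0.0283 0.0046
23 -0.0227 -0.0277 0.0046
24 -0.0235 -0.027 0.0046
```

{"api": "carry_out", "payload": {
  "series": [
    {"slide": [-0.0005,0,-0.0143],"angular": [0,0.0019,0],"jaw": 0.1},
    {"slide": [-0.0011,0,-0.0214],"angular": [0,0.0028,0],"jaw": 0.1},
    {"slide": [-0.0027,0,-0.0357],"angular": [0,0.0046,0],"jaw": 0.1},
    {"slide": [-0.0037,0,-0.0356],"angular": [0,0.0046,0],"jaw": 0.1},
    {"slide": [-0.0048,0,-0.0355],"angular": [0,0.0046,0],"jaw": 0.1},
    {"slide": [-0.0058,0,-0.0353],"angular": [0,0.0046,0],"jaw": 0.1},
    {"slide": [-0.0068,0,-0.0351],"angular": [0,0.0046,0],"jaw": 0.1}
  ]
}}

```text
t: 14.25
tool_pos: [470.8, -79.9, 126.1]
tcp_rot: [-0.044, -0.148, 0.988, -0.006]
wrist_force: [0.9, 4.4, -4.0]
finger_gap: 0.273
grip_force: 39.3
```

Run:
```python
from h import *
import numpy as np
a=np.radians(16.95);t=np.radians(15);du=-205*np.cos(t)+5*np.sin(t)+205;dz=205*np.sin(t)+5*np.cos(t)-5
go(463.1+du*np.cos(a),-82.4+du*np.sin(a),73.4+dz)
```

```text
t 14.25 pos [470.823  -79.9006 126.0729] shift mm [-0.1434 -0.1393 -0.2283] units [-0.0006 -0.0006 -0.0009] 
yaw of tool y 107.0560336027501 z [-0.0845 -0.0248 -0.9961] F [ 0.9372  4.4007 -3.9582] gap 0.2733075133815297 grip 39.319825172424316
```

The arm is tracking the arc at 15° with small forces, so I'll continue.

{"api": "carry_out", "payload": {
  "series": [
    {"slide": [-0.0078,0,-0.0349],"angular": [0,0.0046,0],"jaw": 0.1},
    {"slide": [-0.0088,0,-0.0347],"angular": [0,0.0046,0],"jaw": 0.1},
    {"slide": [-0.0099,0,-0.0344],"angular": [0,0.0046,0],"jaw": 0.1},
    {"slide": [-0.0108,0,-0.0341],"angular": [0,0.0046,0],"jaw": 0.1},
    {"slide": [-0.0118,0,-0.0338],"angular": [0,0.0046,0],"jaw": 0.1},
    {"slide": [-0.0128,0,-0.0334],"angular": [0,0.0046,0],"jaw": 0.1},
    {"slide": [-0.0138,0,-0.033],"angular": [0,0.0046,0],"jaw": 0.1},
    {"slide": [-0.0147,0,-0.0326],"angular": [0,0.0046,0],"jaw": 0.1},
    {"slide": [-0.0157,0,-0.0322],"angular": [0,0.0046,0],"jaw": 0.1}
  ]
}}

```text
t: 15.15
tool_pos: [506.1, -69.1, 196.6]
tcp_rot: [-0.108, -0.147, 0.983, -0.016]
wrist_force: [1.1, 3.8, -5.0]
finger_gap: 0.27
grip_force: 39.3
```

{"api": "carry_out", "payload": {
  "series": [
    {"slide": [-0.0166,0,-0.0317],"angular": [0,0.0046,0],"jaw": 0.1},
    {"slide": [-0.0175,0,-0.0312],"angular": [0,0.0046,0],"jaw": 0.1},
    {"slide": [-0.0184,0,-0.0307],"angular": [0,0.0046,0],"jaw": 0.1},
    {"slide": [-0.0193,0,-0.0301],"angular": [0,0.0046,0],"jaw": 0.1},
    {"slide": [-0.0202,0,-0.0296],"angular": [0,0.0046,0],"jaw": 0.1},
    {"slide": [-0.021,0,-0.029],"angular": [0,0.0046,0],"jaw": 0.1},
    {"slide": [-0.0219,0,-0.0283],"angular": [0,0.0046,0],"jaw": 0.1},
    {"slide": [-0.0227,0,-0.0277],"angular": [0,0.0046,0],"jaw": 0.1},
    {"slide": [-0.0235,0,-0.027],"angular": [0,0.0046,0],"jaw": 0.1},
    {"slide": [0,0,0],"angular": [0,0,0],"jaw": 0.1},
    {"slide": [0,0,0],"angular": [0,0,0],"jaw": 0.1}
  ]
}}

```text
t: 16.25
tool_pos: [564.6, -51.4, 247.6]
tcp_rot: [-0.171, -0.146, 0.974, -0.025]
wrist_force: [-2.0, 4.4, -2.7]
finger_gap: 0.271
grip_force: 39.8
```

Run:
```python
from h import *
a=np.radians(16.95);t=np.radians(60);du=-205*np.cos(t)+5*np.sin(t)+205;dz=205*np.sin(t)+5*np.cos(t)-5
go(463.1+du*np.cos(a),-82.4+du*np.sin(a),73.4+dz)
f=grab_frame('scene'); cv2.imwrite('pics/s5.png',f['image'][80:380,180:520])
X=np.array([np.cos(a),np.sin(a)]);Y=np.array([-X[1],X[0]]);H=np.array([463.1,-82.4])+205*X
for n,g in(("S",f),("T",grab_frame('top'))):
    C=cloud(g); P=C[...,:2]-H; u=P@X; v=P@Y; z=C[...,2]-70
    m=(z>30)&(z<150)&(abs(v)<90)&(abs(np.hypot(u,z)-100)<70)&(u<0)&(abs(np.degrees(np.arctan2(z,-u))-62)<15)
    if m.sum()>50:
        q=np.c_[u[m],z[m]]
        l=cv2.fitLine(q.astype(np.float32),cv2.DIST_HUBER,0,.01,.01).ravel(); print(n,m.sum(),"lid angle",np.degrees(np.arctan2(abs(l[1]),abs(l[0]))))
```

```text
t 16.25 pos [564.5657 -51.3921 247.6264] shift mm [-0.4124 -0.0799 -1.01  ] units [-0.0016 -0.0003 -0.004 ] 
yaw of tool y 107.03093036066325 z [-0.3264 -0.0987 -0.9401] F [-2.0306  4.4448 -2.6659] gap 0.27122019596453373 grip 39.78664219379425
S 5720 lid angle 59.113605
T 112 lid angle 58.876167
```

View pics/s5.png

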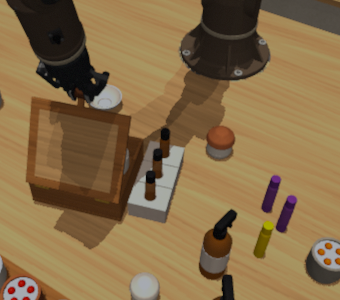

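The picture shows the lid open and held by its knob, with all three vials upright in their bores and the bystanders in place. Depth puts the lid at about 59°. I'll hold for a moment, then hand in.

{"api": "carry_out", "payload": {
  "series": [
    {"slide": [-0.0016,0,-0.003],"angular": [0,0,0],"jaw": 0.1},
    {"slide": [0,0,0],"angular": [0,0,0],"jaw": 0.1},
    {"slide": [0,0,0],"angular": [0,0,0],"jaw": 0.1},
    {"slide": [0,0,0],"angular": [0,0,0],"jaw": 0.1},
    {"slide": [0,0,0],"angular": [0,0,0],"jaw": 0.1}
  ]
}}

```text
t: 16.85
tool_pos: [565.3, -51.1, 248.1]
tcp_rot: [-0.171, -0.146, 0.974, -0.025]
wrist_force: [-0.4, 4.9, -6.4]
finger_gap: 0.27
grip_force: 39.5
```

```bash
python3 -c "
from h import *
print(read_state()['tool_pos'],read_state()['grip_force']); print(sign_off())"
```

```text
[565.28186279 -51.14069172 248.06624415] 39.47985291481018
the job is handed in; nothing more can be done
None
```

The vial stands fully home in the middle bore and is released, the gripper is holding the lid at about 59–60°, and the job was handed in at about 17 s with everything else left where it was.

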